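# Date-stamp the sample tins and hang them on the drying rack

### The arm

A 6-joint arm with a two-finger parallel gripper is mounted at the origin on the work surface. World frame = base frame: x ahead of the robot, y to its left, z up, the work surface at z = 0. Lengths are in m, angles in rad, forces in N, time in s.
With the tool pointing down it reaches from about 0.425 to 0.95 m from the base axis. Payload 3.5 kg.
Tool frame: the origin (TCP) lies at the very end of the fingers, on their centre line; the grasp point (between the pads) lies 19 mm behind it; y points along the fingers, z is the direction in which the jaws open and shut, and the axes are right-handed (so a half turn about y gives the same grasp; the last joint's range is limited). The gripper opens to 85 mm and grips with 20 to 120 N. Pads are 22 mm wide; open, the fingers measure 114 mm over their backs; the gripper's body (76 mm by 85 mm) begins 54 mm behind the grasp point. The pads swing forward as they close: fully open they stand 13 mm farther back than shut.
Start: joints at [1.139, 0.286, 1.577, -0, 1.279, -0.15], TCP at [0.188, 0.648, 0.198] pointing down, gripper open.
Joint ranges: [-2.77, 2.77], [-0.9, 2.22], [0.21, 2.48], [-1.53, 4.67], [0.24, 2.81], [-2.84, 2.84]. Speed limits (rad/s): [2.79, 2.79, 3.14, 3.14, 3.14, 3.14].

### API

Orientations are given as a 3x3 rotation matrix whose columns are the frame's x, y, z axes.
In Python, from rig import robot gives the robot as it stands.
- The arm moves only by the shell command python3 -m jog 'ROWS'. ROWS is JSON, one flat list of numbers, 7 for each row, row after row: the finger opening in mm, from 0 to 85.4, then the shift along the tool's x, y, z in mm, then the turn, a rotation vector about the tool's x, y, z in degrees. In form: [fingers, dx, dy, dz, ax, ay, az, fingers, dx, dy, dz, ax, ay, az, ...]. A call has 1 to 20 rows; each row is the pose to reach, as a shift and turn from the pose commanded when the call began, along the tool's axes at that moment; what a row does not reach only later rows make up. A row lasts 1/12 s, in which the tool goes at most 41.7 mm and 7.16 degrees, less where a joint would pass 70% of its speed; a pose out of reach is approached as far as the arm can. A call with a gripper value outside its range is refused whole. The fingers move at their own pace and stop on an object; the grip force is fixed at half the most. Time passes only in rows, so rows that repeat a pose let the fingers close. It gives the time, the measured TCP pose, the force and the opening at its end, in the units of the state.
- robot.get_state(): the state, without advancing time (a new reading comes with each control period).
- robot.read_camera(name): name is "side" or "top" or "wrist"; returns a dict with "img" (400x640x3 uint8, red, green, blue), "vfov" (degrees; the focal length in pixels is half the picture's height over the tangent of half this angle, whatever the lens; pixels are square), "cx", "cy" (the principal point, pixels), "camera_from_world" (4x4, takes a point from world to camera coordinates); the wrist camera has in their place "hand_eye" (4x4, takes a point from camera to tool coordinates, whose origin is the TCP and whose axes are the tool frame's). Camera axes: x right, y down, z forward; pixel columns grow to the right and rows downward; lengths in m; the calibration is good to about 2 mm. A picture is of the moment at which its call begins: read the wrist's pose just before it. There is no depth.
- robot.finish_job(): hands the job in, once; it reports no verdict.
The state is a dict: "t": time; "joint_positions": joint angles; "dq": joint speeds; "joint_torque": joint torques, N m; "tool_pos": TCP position; "ee_rot": TCP orientation; "contact_force": force on the tool from outside, world axes, zero at the start; "moment": the same for the moment, N m; "finger_gap": finger opening in m.
Only numpy, scipy, OpenCV 4.12 (cv2) and the standard library are available. Lean on these libraries where they do the work, as an engineer would, in place of code of your own. Each camera call takes 0.05 s, during which the arm holds its last target. There are 200 camera calls.

### The job

Date-stamp the paint sample tins and put them up: stand every tin that is on the bench upright, fully down in a nest of the stamper, and with all of them standing there push the plunger fully down to its stop and let it come back up. Then hang each tin by its strap handle on the hook of its own colour, with its label looking outward from the rack, and leave the other things on the bench where they are.

Things in the scene. Friction and masses are not known exactly. Their poses are not given: they have to be found in the camera images.
- tin_red: Metal tin, red lid and strap handle; may be absent. Origin: middle of underside, z up. Body 44 (x) x 54 (y) x 58 (z) mm. Handle: uprights 14 (x) x 5 (y), outer faces 54 apart in y, z 58 to 106, joined by a peaked strap (top z 119). Opening under it along x: 44 wide, z 58 to 113 at mid. Label (white, spot, scale) on the +x face only; white strip on the lid at that side. Hung: underside 107 mm below hook axis.
- tin_red_label (a point): A point 100 mm from the red tin's axis, straight out from the label (+x of the tin), 27 mm above its underside: shows which way the label looks.
- tin_yellow: Metal tin, yellow lid and strap handle; may be absent. Origin: middle of underside, z up. Body 44 (x) x 54 (y) x 58 (z) mm. Handle: uprights 14 (x) x 5 (y), outer faces 54 apart in y, z 58 to 106, joined by a peaked strap (top z 119). Opening under it along x: 44 wide, z 58 to 113 at mid. Label (white, spot, scale) on the +x face only; white strip on the lid at that side. Hung: underside 107 mm below hook axis.
- tin_yellow_label (a point): A point 100 mm from the yellow tin's axis, straight out from the label (+x of the tin), 27 mm above its underside: shows which way the label looks.
- tin_blue: Metal tin, blue lid and strap handle; may be absent. Origin: middle of underside, z up. Body 44 (x) x 54 (y) x 58 (z) mm. Handle: uprights 14 (x) x 5 (y), outer faces 54 apart in y, z 58 to 106, joined by a peaked strap (top z 119). Opening under it along x: 44 wide, z 58 to 113 at mid. Label (white, spot, scale) on the +x face only; white strip on the lid at that side. Hung: underside 107 mm below hook axis.
- tin_blue_label (a point): A point 100 mm from the blue tin's axis, straight out from the label (+x of the tin), 27 mm above its underside: shows which way the label looks.
- stamper: Green date stamper, fixed, 200 (x) x 280 (y) mm, origin: middle of its underside; yaw varies. On its -x half three steel-rimmed nests in a row along y. Behind them (x 45 to 95 mm) a housing 65 mm high; in its middle, at x = 65, y = 0, a spring plunger in a 44 mm collar that ends 100 mm above the table.
- nest0 (a point): Middle of the floor of nest 0 (20 mm above the table), axes of the stamper. Nest inside: 62 mm in x, 52 mm in y, walls 14 mm high; a tin goes in with its 54 mm width along the stamper's x, label to either side. Nests are 80 mm apart; any tin may use any nest.
- nest1 (a point): Middle of the floor of nest 1 (20 mm above the table), axes of the stamper. Nest inside: 62 mm in x, 52 mm in y, walls 14 mm high; a tin goes in with its 54 mm width along the stamper's x, label to either side. Nests are 80 mm apart; any tin may use any nest.
- nest2 (a point): Middle of the floor of nest 2 (20 mm above the table), axes of the stamper. Nest inside: 62 mm in x, 52 mm in y, walls 14 mm high; a tin goes in with its 54 mm width along the stamper's x, label to either side. Nests are 80 mm apart; any tin may use any nest.
- plunger (a joint): Travel of the stamper's plunger in m: 0 up, 0.022 fully down at its stop; pushed straight down, spring return; about 4 N to start, 12 N at the stop.
- plunger_top (a point): Centre of the top of the plunger's black round head (44 mm across), 140 mm above the table when up.
- rack: Drying rack, fixed: a plywood pegboard 360 mm wide (y), 12 mm thick, its top 178 mm above the table, on a base 140 x 360 x 15 mm that reaches from x = -50 to 90 mm. Origin under the board's middle; the rack's front (outward) is its +x. Yaw varies.
- hook_red: Steel hook with a red plate, fixed on the rack. Origin: where the bar's axis leaves the board, 165 mm above the table; x points outward from the board, z up. Bar 10 mm thick, level along +x for 70 mm, then the tip turns up, ending at x = 85, 19 mm above the axis. Hooks are 115 mm apart; their order varies.
- hook_yellow: Steel hook with a yellow plate, fixed on the rack. Origin: where the bar's axis leaves the board, 165 mm above the table; x points outward from the board, z up. Bar 10 mm thick, level along +x for 70 mm, then the tip turns up, ending at x = 85, 19 mm above the axis. Hooks are 115 mm apart; their order varies.
- hook_blue: Steel hook with a blue plate, fixed on the rack. Origin: where the bar's axis leaves the board, 165 mm above the table; x points outward from the board, z up. Bar 10 mm thick, level along +x for 70 mm, then the tip turns up, ending at x = 85, 19 mm above the axis. Hooks are 115 mm apart; their order varies.
- brush: Paint brush lying on the bench; a bystander, to be left where it is.
- scraper: Scraper lying on the bench; a bystander, to be left where it is.
- screwdriver: Screwdriver lying on the bench; a bystander, to be left where it is.
- jar: Closed jar, 60 mm across, 80 mm high; a bystander, to be left where it is.
- can_big: Paint can, 100 mm across, 120 mm high; a bystander, to be left where it is.
- tape: Roll of blue tape lying flat, 90 mm across, 24 mm high; a bystander, to be left where it is.
- cup: Red cup, 80 mm across, 90 mm high; a bystander, to be left where it is.
Things that resemble listed ones, but are neither listed nor needed, are in the scene too. What is shaped like the tin_red but orange is not meant.

How it is judged:
On the way:
1. all the tins stand fully down in nests of the stamper while the plunger is pushed to its stop (((horizontal distance between tin_red and nest0 below 0.008 m and z of tin_red in the frame of nest0 below 0.004 m) or (horizontal distance between tin_red and nest1 below 0.008 m and z of tin_red in the frame of nest1 below 0.004 m) or (horizontal distance between tin_red and nest2 below 0.008 m and z of tin_red in the frame of nest2 below 0.004 m)) and angle between each of tin_red, tin_yellow, tin_blue's own z axis and vertical below 0.08 rad and ((horizontal distance between tin_yellow and nest0 below 0.008 m and z of tin_yellow in the frame of nest0 below 0.004 m) or (horizontal distance between tin_yellow and nest1 below 0.008 m and z of tin_yellow in the frame of nest1 below 0.004 m) or (horizontal distance between tin_yellow and nest2 below 0.008 m and z of tin_yellow in the frame of nest2 below 0.004 m)) and ((horizontal distance between tin_blue and nest0 below 0.008 m and z of tin_blue in the frame of nest0 below 0.004 m) or (horizontal distance between tin_blue and nest1 below 0.008 m and z of tin_blue in the frame of nest1 below 0.004 m) or (horizontal distance between tin_blue and nest2 below 0.008 m and z of tin_blue in the frame of nest2 below 0.004 m)) and value of joint plunger above 0.0195 m), for 0.2 s.
At the end, for the whole second after the job is handed in: Every tin present hangs still on its colour's hook: middle 15 to 80 mm along the bar, within 20 mm of it sideways, underside 99 to 119 mm below the bar's axis, strap on the bar, upright within 0.2 rad, label outward within 0.35 rad; plunger up within 4 mm (x of tin_red in the frame of hook_red between 0.015 and 0.08 m and y of tin_red in the frame of hook_red between -0.02 and 0.02 m and z of tin_red in the frame of hook_red between -0.119 and -0.099 m and x of tin_red_label in the frame of hook_red above 0.095 m and angle between the x axis of tin_red and the x axis of hook_red, either way round below 0.35 rad and angle between each of tin_red, tin_yellow, tin_blue's own z axis and vertical below 0.2 rad and linear speed of each of tin_red, tin_yellow, tin_blue below 0.03 m/s and contact force between tin_red and hook_red above 0.3 N and x of tin_yellow in the frame of hook_yellow between 0.015 and 0.08 m and y of tin_yellow in the frame of hook_yellow between -0.02 and 0.02 m and z of tin_yellow in the frame of hook_yellow between -0.119 and -0.099 m and x of tin_yellow_label in the frame of hook_yellow above 0.095 m and angle between the x axis of tin_yellow and the x axis of hook_yellow, either way round below 0.35 rad and contact force between tin_yellow and hook_yellow above 0.3 N and x of tin_blue in the frame of hook_blue between 0.015 and 0.08 m and y of tin_blue in the frame of hook_blue between -0.02 and 0.02 m and z of tin_blue in the frame of hook_blue between -0.119 and -0.099 m and x of tin_blue_label in the frame of hook_blue above 0.095 m and angle between the x axis of tin_blue and the x axis of hook_blue, either way round below 0.35 rad and contact force between tin_blue and hook_blue above 0.3 N and value of joint plunger below 0.004 m); the robot touches nothing.
It fails at once if one of the other things on the bench is shifted by more than 4 cm (distance of any of brush, scraper, screwdriver, jar, can_big, tape, cup from where it was at the start of the episode above 0.04 m).
Of tin_red, tin_yellow, tin_blue only 2 to 3 are there at a start; the rules pass over those that are not, and their reading is None.
At some moment in a run one of tin_red, tin_yellow, tin_blue may be knocked a few centimetres aside while the robot is not near it.
It also fails if it takes over 210 s, if anything falls off the work surface, if the arm or the gripper's body presses on something with over 40 N, if the wrist force passes 120 N, or if a joint passes its speed limit or range.

## Working session

There is one attempt and no reset: what is moved stays moved. The work goes in short steps, Python scripts to look and compute and a shell command to move; the robot and the scene stay as the last step left them, time stands still between calls to the robot, and variables do not carry over. Pictures are saved under pics/ and viewed, about 12 in all and at most 16, crops included, and the job is handed in when it is done.

```bash
ls; mkdir -p pics
python3 - <<'E'
from rig import robot
import cv2
s=robot.get_state();print(s['t'],s['tool_pos'],s['ee_rot'])
for n in ['top','side']:
    c=robot.read_camera(n);cv2.imwrite(f'pics/{n}0.png',c['img'][:,:,::-1]);print(n,c['vfov'],c['cx'],c['cy'],c['camera_from_world'])
E
```

```text
pics
0.0 [0.18736056 0.64770247 0.19622197] [[ 9.60558276e-01 -1.01188973e-03  2.78076922e-01]
 [-2.78078524e-01 -2.18397757e-03  9.60555862e-01]
 [-3.64662853e-04 -9.99997103e-01 -2.37922253e-03]]
top 43.945101134153475 326.0268538613634 200.61225293679203 [[-1.13892080e-01 -9.93493077e-01 -3.14746965e-04  1.40076004e-02]
 [-9.72030249e-01  1.11497109e-01 -2.06701694e-01  5.97609288e-01]
 [ 2.05391796e-01 -2.32357423e-02 -9.78403961e-01  1.43819918e+00]
 [ 0.00000000e+00  0.00000000e+00  0.00000000e+00  1.00000000e+00]]
side 56.933720813300845 325.52592116086606 198.5427689871572 [[ 0.89927796 -0.43732471  0.00680001 -0.52241402]
 [-0.24089604 -0.50821531 -0.82685325  0.21653184]
 [ 0.36505923  0.74193281 -0.56237662  1.08624012]
 [ 0.          0.          0.          1.        ]]
```

View pics/top0.png

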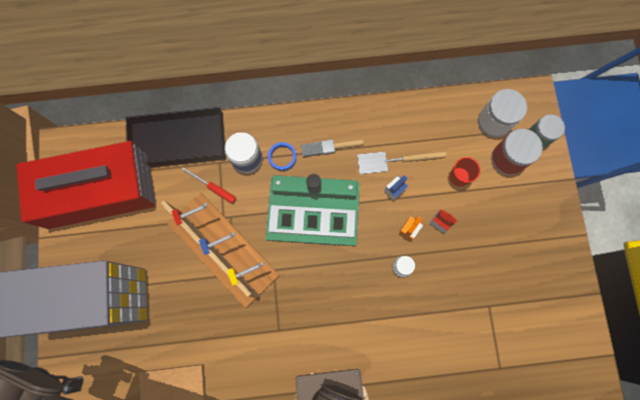

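View pics/side0.png

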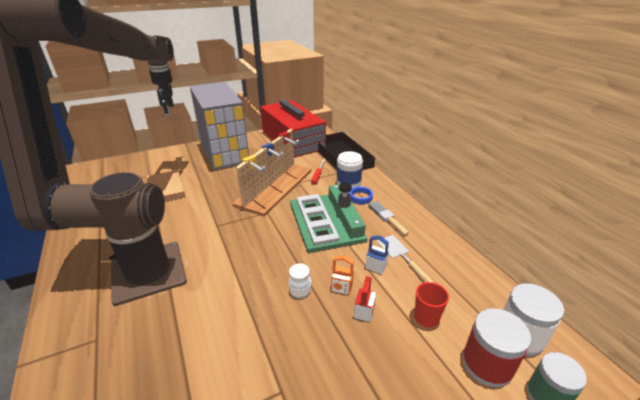

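```bash
cat > h.py <<'E'
import cv2,numpy as np
from rig import robot
def cam(n,save=None):
    s=robot.get_state() if n=='wrist' else None
    c=robot.read_camera(n); c['f']=200/np.tan(np.radians(c['vfov'])/2)
    if n=='wrist':
        T=np.eye(4);T[:3,:3]=s['ee_rot'];T[:3,3]=s['tool_pos'];W=T@c['hand_eye']
    else: W=np.linalg.inv(c['camera_from_world'])
    c['W']=W
    if save: cv2.imwrite(f'pics/{save}.png',c['img'][:,:,::-1])
    return c
def ray(c,p):
    d=c['W'][:3,:3]@np.array([(p[0]-c['cx'])/c['f'],(p[1]-c['cy'])/c['f'],1]);return c['W'][:3,3],d/np.linalg.norm(d)
def onz(c,p,z):
    o,d=ray(c,p);return o+d*(z-o[2])/d[2]
def two(c1,p1,c2,p2):
    o1,d1=ray(c1,p1);o2,d2=ray(c2,p2)
    t=np.linalg.lstsq(np.c_[d1,-d2],o2-o1,rcond=None)[0]
    a=o1+d1*t[0];b=o2+d2*t[1];return (a+b)/2,np.linalg.norm(a-b)
def proj(c,P):
    q=np.linalg.inv(c['W'])@np.r_[P,1];return np.array([c['f']*q[0]/q[2]+c['cx'],c['f']*q[1]/q[2]+c['cy']])
E
python3 - <<'E'
import cv2,numpy as np
t=cv2.imread('pics/top0.png');s=cv2.imread('pics/side0.png')
a=cv2.resize(t[160:310,160:480],None,fx=2.5,fy=2.5,interpolation=cv2.INTER_CUBIC)
cv2.imwrite('pics/cropt.png',a)
b=cv2.resize(s[130:330,230:430],None,fx=3,fy=3,interpolation=cv2.INTER_CUBIC)
cv2.imwrite('pics/crops.png',b)
E
```

```text
(no output)
```

View pics/cropt.png

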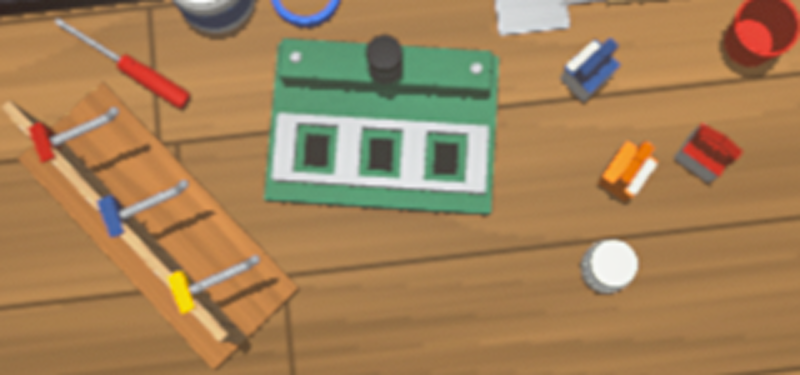

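View pics/crops.png

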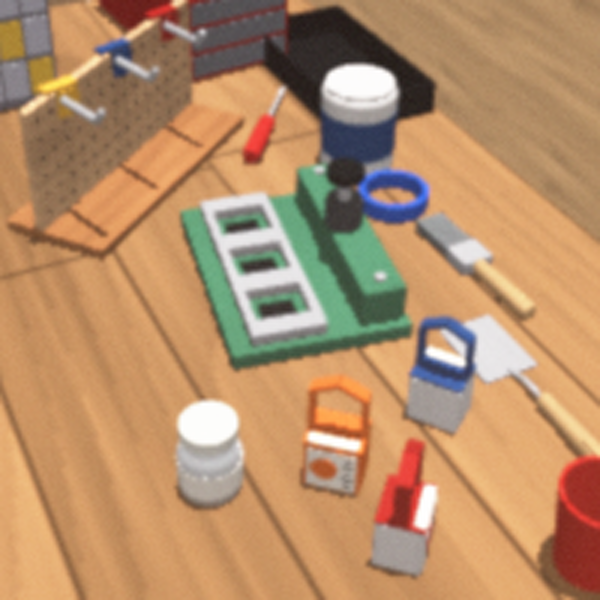

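Run:
```python
from h import *
t=cam('top');s=cam('side')
print('cams',t['W'][:3,3].round(3),s['W'][:3,3].round(3))
def C(c,x,y,k):  # crop->full
    return (160+x/2.5,160+y/2.5) if k=='t' else (230+x/3,130+y/3)
L={'red':((708,153),(405,515),.05),'blue':((590,70),(440,375),.08),'orange':((630,168),(337,440),.05),
'plunger':((384,48),(346,172),.14),'nestL':((316,152),(242,222),.02),'nestM':((381,155),(260,262),.02),'nestR':((446,158),(276,305),.02),
'hookRtip':((112,115),(201,37),.18),'hookBtip':((184,188),(153,72),.18),'hookYtip':((256,262),(99,115),.18),
'Rpl':((40,142),(163,12),.17),'Bpl':((110,215),(121,50),.17),'Ypl':((181,292),(56,87),.17)}
for k,(a,b,z) in L.items():
    P,e=two(t,C(t,*a,'t'),s,C(s,*b,'s'));print(k,P.round(3),round(e,4),onz(t,C(t,*a,'t'),z).round(3),onz(s,C(s,*b,'s'),z).round(3))
w=cam('wrist','w0');print(w['hand_eye'],w['vfov'])
```

```text
cams [ 0.287 -0.019  1.531] [ 0.125 -0.924  0.793]
red [ 0.496 -0.401  0.044] 0.0027 [ 0.494 -0.399  0.05 ] [ 0.495 -0.406  0.05 ]
blue [ 0.613 -0.273  0.051] 0.0018 [ 0.606 -0.267  0.08 ] [ 0.595 -0.298  0.08 ]
orange [ 0.486 -0.303  0.048] 0.0026 [ 0.487 -0.303  0.05 ] [ 0.483 -0.305  0.05 ]
plunger [ 0.645 -0.023  0.134] 0.0053 [ 0.646 -0.024  0.14 ] [ 0.637 -0.031  0.14 ]
nestL [0.555 0.072 0.032] 0.0037 [0.555 0.074 0.02 ] [0.563 0.087 0.02 ]
nestM [ 0.542 -0.006  0.03 ] 0.0035 [ 0.542 -0.006  0.02 ] [0.549 0.005 0.02 ]
nestR [ 0.527 -0.084  0.03 ] 0.0006 [ 0.529 -0.085  0.02 ] [ 0.532 -0.073  0.02 ]
hookRtip [0.596 0.286 0.174] 0.0015 [0.594 0.285 0.18 ] [0.592 0.274 0.18 ]
hookBtip [0.504 0.212 0.179] 0.001 [0.503 0.212 0.18 ] [0.504 0.209 0.18 ]
hookYtip [0.414 0.14  0.178] 0.0001 [0.414 0.14  0.18 ] [0.413 0.137 0.18 ]
Rpl [0.574 0.366 0.18 ] 0.0028 [0.575 0.369 0.17 ] [0.583 0.386 0.17 ]
Bpl [0.488 0.295 0.173] 0.0085 [0.484 0.297 0.17 ] [0.494 0.301 0.17 ]
Ypl [0.39  0.224 0.179] 0.0021 [0.391 0.225 0.17 ] [0.392 0.24  0.17 ]
[[ 9.80870074e-04  9.54143160e-01  2.99349074e-01 -7.62939298e-02]
 [ 3.69616381e-04 -2.99349544e-01  9.54143445e-01 -1.75424160e-01]
 [ 9.99999451e-01 -8.25246430e-04 -6.46289950e-04  5.42755604e-04]
 [ 0.00000000e+00  0.00000000e+00  0.00000000e+00  1.00000000e+00]] 63.500414836966705
```

```bash
python3 -m jog '[85,0,-154,0,0,0,0,85,0,-154,0,0,0,0,85,0,-154,0,0,0,0,85,507,-154,-267,0,0,0,85,507,-154,-267,0,0,0,85,507,-154,-267,0,0,0,85,507,-154,-267,0,0,0,85,507,-154,-267,0,0,0,85,507,-154,-267,0,0,0,85,507,-154,-267,0,0,0,85,507,-154,-267,0,0,0,85,507,-154,-267,0,0,0,85,507,-154,-267,0,0,0,85,507,-154,-267,0,0,0,85,507,-154,-267,0,0,0,85,507,-154,-267,0,0,0,85,507,-154,-267,0,0,0,85,507,-154,-267,0,0,0]'
```

```text
t: 1.75
tool_pos: [0.6041, 0.2459, 0.3507]
ee_rot: [[0.959, 0.001, 0.284], [-0.284, -0.002, 0.959], [0.001, -1.0, -0.002]]
contact_force: [-0.4, -0.3, -0.4]
finger_gap: 0.0848
```

```bash
python3 -m jog '[85,27,50,-596,0,0,0,85,27,50,-596,0,0,0,85,27,50,-596,0,0,0,85,27,50,-596,0,0,0,85,27,50,-596,0,0,0,85,27,50,-596,0,0,0,85,27,50,-596,0,0,0,85,27,50,-596,0,0,0,85,27,50,-596,0,0,0,85,27,50,-596,0,0,0,85,27,50,-596,0,0,0,85,27,50,-596,0,0,0,85,27,50,-596,0,0,0,85,27,50,-596,0,0,0,85,27,50,-596,0,0,0,85,27,50,-596,0,0,0,85,27,50,-596,0,0,0,85,27,50,-596,0,0,0]'
python3 - <<'E'
from h import *
w=cam('wrist','w1');print(robot.get_state()['joint_positions'])
E
```

```text
t: 3.25
tool_pos: [0.4611, -0.3277, 0.3018]
ee_rot: [[0.961, 0.0, 0.277], [-0.277, 0.001, 0.961], [0.0, -1.0, 0.001]]
contact_force: [0.5, -0.4, -0.3]
finger_gap: 0.0851
[-7.96939209e-01 -1.76988508e-02  1.72485082e+00  5.70621895e-04
  1.43416452e+00 -2.08796971e+00]
```

View pics/w1.png

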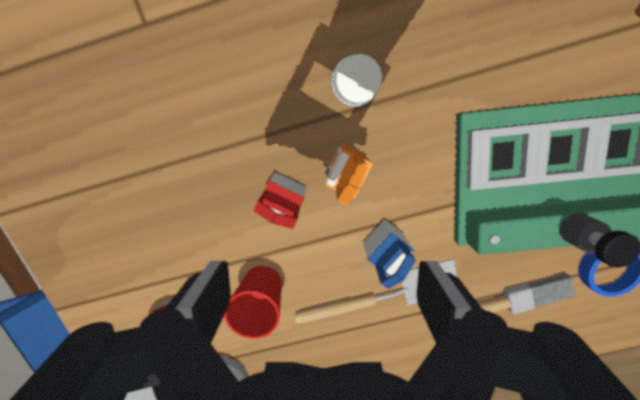

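Run:
```python
import cv2,numpy as np
t=cv2.imread('pics/w1.png')
k=dict(fx=5,fy=5,interpolation=cv2.INTER_CUBIC)
cv2.imwrite('pics/w1c.png',np.hstack([cv2.resize(t[160:240,240:320],None,**k),cv2.resize(t[215:295,355:435],None,**k)]))
```

```text
(no output)
```

View pics/w1c.png

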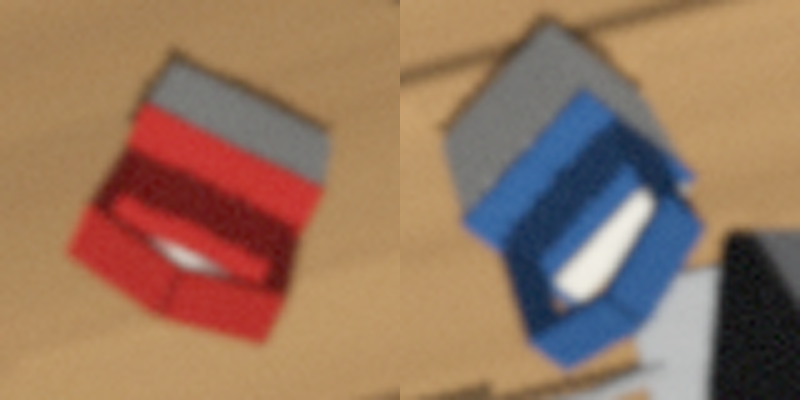

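```bash
cat > tin.py <<'E'
from h import *
def tin(c,lid,base,refoff=.022):
    # lid/base: two px corners of -x edge ordered so that +x = rot of edge
    for (a,b),z in ((lid,.058),(base,0)):
        A,B=onz(c,a,z),onz(c,b,z);e=B-A;L=np.linalg.norm(e);n=np.array([-e[1],e[0],0])/L
        m=(A+B)/2
        cam=c['W'][:3,3]; 
        if (m-cam)[:2]@n[:2]<0:n=-n
        o=m+n*refoff;print('z',z,'len',round(L*1e3,1),'origin',o[:2].round(4),'yaw x deg',round(np.degrees(np.arctan2(n[1],n[0])),1))
E
python3 - <<'E'
from tin import *
c=cam('wrist')
r=lambda x,y:(240+x/5,160+y/5)
b=lambda x,y:(355+(x-400)/5,215+y/5)
tin(c,(r(148,105),r(322,185)),(r(175,52),r(328,128)))
tin(c,(b(585,90),b(462,218)),(b(548,18),b(445,130)))
E
```

```text
z 0.058 len 51.1 origin [ 0.4993 -0.3982] yaw x deg -41.9
z 0 len 51.3 origin [ 0.497  -0.3993] yaw x deg -43.4
z 0.058 len 51.6 origin [ 0.617  -0.2709] yaw x deg 34.4
z 0 len 49.3 origin [ 0.6164 -0.2694] yaw x deg 35.0
```

```bash
python3 -m jog '[85,55,135,-58,0,26.4,0,85,55,135,-58,0,26.4,0,85,55,135,-58,0,26.4,0,85,55,135,-58,0,26.4,0,85,55,135,-58,0,26.4,0,85,55,135,-58,0,26.4,0,85,55,230,-58,0,26.4,0,85,55,230,-58,0,26.4,0,85,55,230,-58,0,26.4,0,85,55,230,-58,0,26.4,0,45,55,230,-58,0,26.4,0,45,55,230,-58,0,26.4,0,45,55,230,-58,0,26.4,0,45,55,230,-58,0,26.4,0,45,55,230,-58,0,26.4,0,45,55,230,-58,0,26.4,0,45,55,230,-58,0,26.4,0,45,55,230,-58,0,26.4,0]'
```

```text
t: 4.85
tool_pos: [0.4979, -0.4008, 0.0729]
ee_rot: [[0.737, 0.002, 0.676], [-0.676, -0.001, 0.737], [0.002, -1.0, -0.0]]
contact_force: [0.4, -0.0, 4.9]
finger_gap: 0.0447
```

Run:
```python
from h import *
cam('wrist','w2');s=cam('side')
a=cv2.resize(s['img'][200:350,280:430,::-1],None,fx=2.66,fy=2.66)
w=cv2.imread('pics/w2.png')
cv2.imwrite('pics/w2c.png',np.hstack([w[:,120:520],a[:400,:399]]))
```

```text
Traceback (most recent call last):
ValueError: all the input array dimensions except for the concatenation axis must match exactly, but along dimension 0, the array at index 0 has size 400 and the array at index 1 has size 399
```

Run:
```python
from h import *
s=cam('side','s2')
a=cv2.resize(s['img'][200:350,280:430,::-1],(400,400))
w=cv2.imread('pics/w2.png')
cv2.imwrite('pics/w2c.png',np.hstack([w[:,120:520],a]))
```

```text
(no output)
```

View pics/w2c.png

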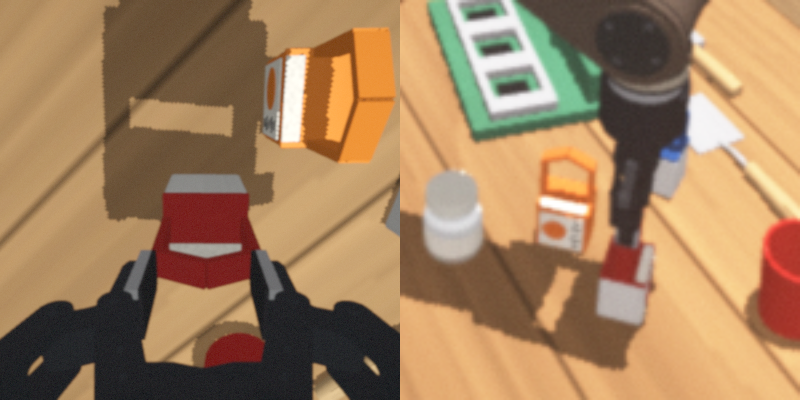

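Run:
```python
from h import *
c=cam('wrist');s=robot.get_state();R=s['ee_rot'];p=np.array(s['tool_pos'])
for dx,dy,dz in [(0,0,0),(0,0,27),(0,0,-27),(0,0,22),(0,-19,27),(0,-19,-27),(0,-47,0),(0,-40,0)]:
    q=proj(c,p+np.array(R)@np.array([dx,dy,dz])/1e3);print((dx,dy,dz),q.round(0)-[120,0])
print(s['finger_gap'],s['contact_force'])
```

```text
(0, 0, 0) [202. 238.]
(0, 0, 27) [248. 238.]
(0, 0, -27) [156. 238.]
(0, 0, 22) [240. 238.]
(0, -19, 27) [253. 252.]
(0, -19, -27) [151. 252.]
(0, -47, 0) [202. 280.]
(0, -40, 0) [202. 272.]
0.04516009053637476 [-0.07749587 -0.01599638  5.3937529 ]
```

```bash
python3 -m jog '[40,0,0,0,0,0,0,40,0,0,0,0,0,0,40,0,0,0,0,0,0,40,0,0,0,0,0,0]'
```

```text
t: 5.38
tool_pos: [0.4989, -0.4004, 0.0741]
ee_rot: [[0.737, 0.003, 0.676], [-0.676, -0.001, 0.737], [0.003, -1.0, 0.001]]
contact_force: [-0.2, 2.9, 9.5]
finger_gap: 0.0402
```

Run:
```python
from h import *
c=cam('wrist','w3')
cv2.imwrite('pics/w3c.png',cv2.resize(c['img'][160:330,220:430,::-1],(790,640)[::1],interpolation=cv2.INTER_CUBIC)[:600])
```

```text
(no output)
```

View pics/w3c.png

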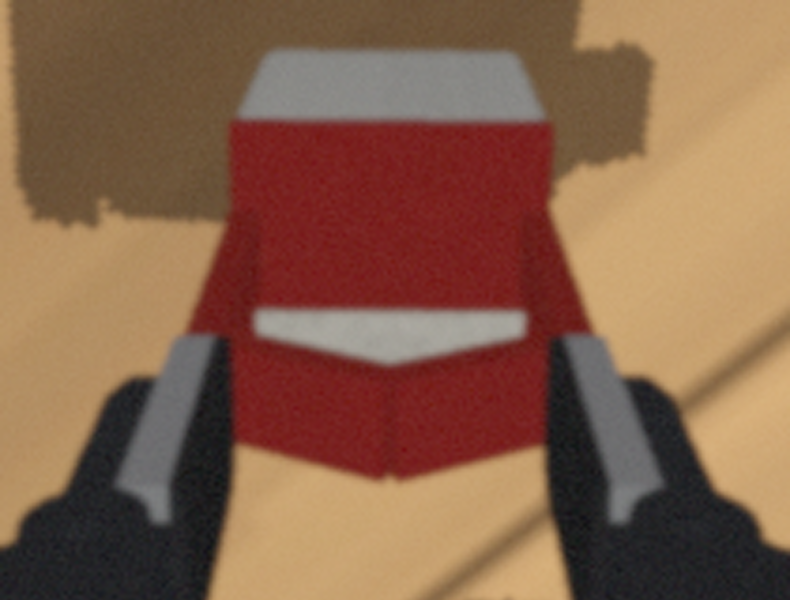

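Run:
```python
from h import *
c=cam('side');p=np.array([0.4989,-0.4004,0.0741])
for dz in (0,.02,.035): print(dz,proj(c,p+[0,0,dz]))
for z in (0,.058,.106,.119): print(z,proj(c,[.498,-.399,z]))
a=c['img'][215:325,320:410,::-1]
cv2.imwrite('pics/s3c.png',cv2.resize(a,None,fx=5,fy=5,interpolation=cv2.INTER_CUBIC))
```

```text
0 [365.93638833 293.20340207]
0.02 [366.48592578 287.72068578]
0.035 [366.90699424 283.51970017]
0 [363.44368681 312.13919787]
0.058 [364.91514658 297.25245859]
0.106 [366.21246939 284.12746066]
0.119 [366.57714499 280.43804233]
```

View pics/s3c.png

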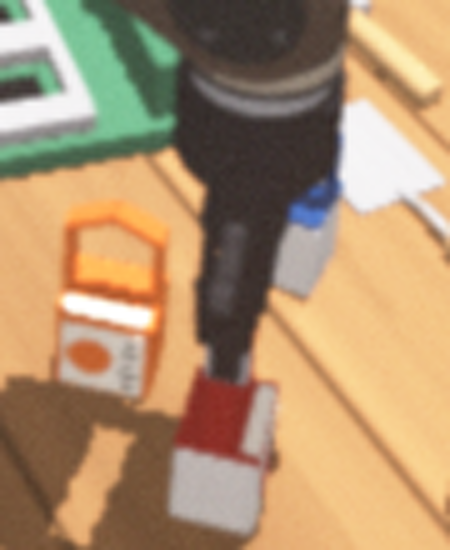

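```bash
python3 -m jog '[85,0,-5,0,0,0,0,85,0,-5,0,0,0,0,85,0,-5,0,0,0,0,85,0,-5,0,0,0,0,85,0,-5,0,0,0,0,85,0,22,0,0,0,0,85,0,22,0,0,0,0,85,0,22,0,0,0,0]';  python3 -m jog '[48,0,0,0,0,0,0,48,0,0,0,0,0,0,48,0,0,0,0,0,0,48,0,0,0,0,0,0,48,0,0,0,0,0,0,48,0,0,0,0,0,0,48,0,0,0,0,0,0]';  python3 - <<'E'
from h import *
c=cam('wrist','w4')
cv2.imwrite('pics/w4c.png',cv2.resize(c['img'][160:330,220:430,::-1],(600,486),interpolation=cv2.INTER_CUBIC))
E
```

```text
t: 6.15
tool_pos: [0.4958, -0.3986, 0.0473]
ee_rot: [[0.737, -0.004, 0.676], [-0.676, 0.004, 0.737], [-0.005, -1.0, 0.0]]
contact_force: [-0.0, 0.3, 0.0]
finger_gap: 0.0852
t: 6.73
tool_pos: [0.4983, -0.401, 0.0513]
ee_rot: [[0.737, 0.002, 0.676], [-0.676, -0.002, 0.737], [0.003, -1.0, -0.0]]
contact_force: [1.0, -0.5, 5.9]
finger_gap: 0.0526
```

View pics/w4c.png

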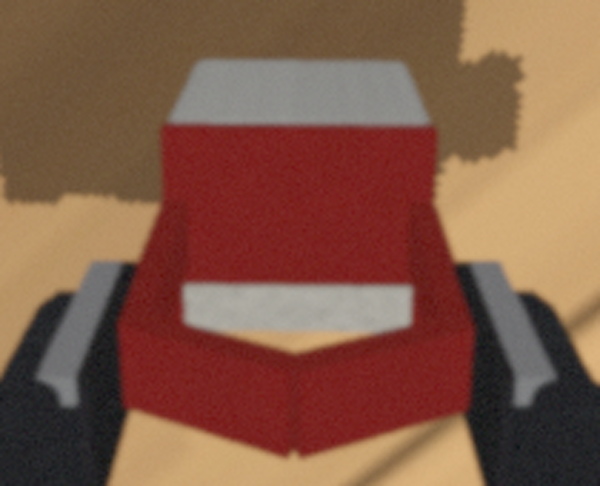

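```bash
python3 -m jog '[40,0,-279,0,0,0,0,40,0,-279,0,0,0,0,40,0,-279,0,0,0,0,40,0,-279,0,0,0,0,40,0,-279,0,0,0,0,40,0,-279,0,0,0,0,40,-180,-279,243,0,57.3,0,40,-180,-279,243,0,57.3,0,40,-180,-279,243,0,57.3,0,40,-180,-279,243,0,57.3,0,40,-180,-279,243,0,57.3,0,40,-180,-279,243,0,57.3,0,40,-180,-279,243,0,57.3,0,40,-180,-279,243,0,57.3,0,40,-180,-279,243,0,57.3,0,40,-180,-279,243,0,57.3,0,40,-180,-279,243,0,57.3,0]'
python3 - <<'E'
from h import *
c=cam('wrist','w5')
E
```

```text
t: 8.2
tool_pos: [0.5285, -0.0991, 0.3275]
ee_rot: [[-0.17, -0.002, 0.986], [-0.986, 0.0, -0.17], [0.0, -1.0, -0.002]]
contact_force: [0.8, 0.1, -2.0]
finger_gap: 0.0525
```

View pics/w5.png

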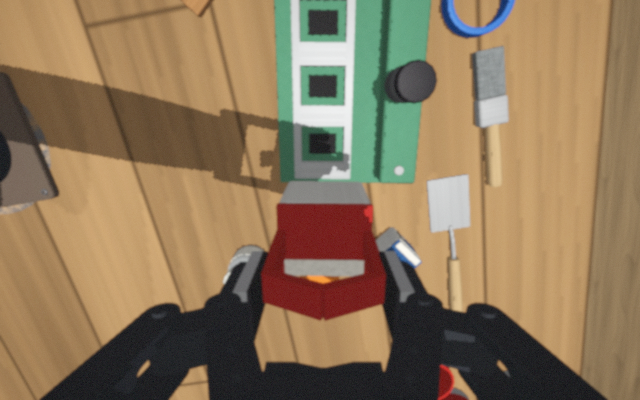

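Run:
```python
from h import *
c=cam('wrist');im=c['img'].astype(int);g=im.max(2)
m=((g<60)).astype(np.uint8);m[:,:285]=0;m[:,365:]=0;m[170:]=0
n,l,st,ce=cv2.connectedComponentsWithStats(m)
pts=[]
for i in range(1,n):
    if st[i,4]>100: print(st[i],ce[i].round(1));pts.append(onz(c,ce[i]+0,.02))
pts=np.array(pts);print(pts.round(4),np.linalg.norm(np.diff(pts,axis=0),axis=1))
# white rim outline
w=((im.min(2)>110)&(im.max(2)-im.min(2)<40)).astype(np.uint8);w[170:]=0;w[:,:285]=0;w[:,365:]=0
hole=(1-w)
gm=((im[...,1]-im[...,0]>20)|(g<60)).astype(np.uint8);gm[:,:299]=0;gm[:,350:]=0;gm[165:]=0
n,l,st,ce=cv2.connectedComponentsWithStats(gm)
for i in range(1,n):
    if st[i,4]>400:
        x,y,ww,h=st[i][:4];P=[onz(c,q,.034)[:2].round(4) for q in ((x,y),(x+ww,y),(x+ww,y+h),(x,y+h))]
        print(st[i],'hole mid',np.mean(P,axis=0).round(4),P)
b=((g<60)).astype(np.uint8);b[:,:380]=0;b[:,445:]=0;b[:50]=0;b[110:]=0
n,l,st,ce=cv2.connectedComponentsWithStats(b);i=1+st[1:,4].argmax();print(st[i],onz(c,ce[i],.14))
t=cam('top');T=t['img'].astype(int)
m=(T.max(2)<75).astype(np.uint8);m[:205]=0;m[240:]=0;m[:,:270]=0;m[:,355:]=0
n,l,st,ce=cv2.connectedComponentsWithStats(m)
for i in range(1,n):
    if st[i,4]>30:print('top',st[i],onz(t,ce[i],.02).round(4))
```

```text
[309  11  28  23 574] [322.4  21.4]
[310  76  25  20 456] [322.3  85.2]
[309 133  25  20 467] [320.9 142.7]
[[ 0.5578  0.0763  0.02  ]
 [ 0.5439 -0.0023  0.02  ]
 [ 0.5281 -0.0809  0.02  ]] [0.07983268 0.0801586 ]
[ 299    0   48   42 1845] hole mid [0.5581 0.0733] [array([0.5322, 0.1024]), array([0.5923, 0.0919]), array([0.5851, 0.0441]), array([0.5229, 0.0549])]
[ 300   66   45   39 1618] hole mid [ 0.544  -0.0038] [array([0.5185, 0.026 ]), array([0.578 , 0.0157]), array([ 0.5705, -0.0339]), array([ 0.5089, -0.0232])]
[ 302  126   42   35 1326] hole mid [ 0.5312 -0.0813] [array([ 0.5062, -0.0516]), array([ 0.5647, -0.0618]), array([ 0.5571, -0.1111]), array([ 0.4967, -0.1006])]
[385  66  23  35 326] [ 0.61780046 -0.02156655  0.14      ]
top [282 215   9  11  79] [0.5581 0.0741 0.02  ]
top [318 219  12   4  33] [ 0.5437 -0.0384  0.02  ]
```

```bash
cat > held.py <<'E'
from h import *
def held(c,ch,zt=.0513,rows=(150,235)):
    im=c['img'].astype(int);o=[k for k in range(3) if k!=ch]
    red=((im[...,ch]-np.maximum(im[...,o[0]],im[...,o[1]]))>50)
    H=c['hand_eye']
    def tl(p,zt_):
        d=H[:3,:3]@np.array([(p[0]-c['cx'])/c['f'],(p[1]-c['cy'])/c['f'],1]);o=H[:3,3]
        return o+d*((zt-zt_)-o[1])/d[1]
    mid=red[:,318:330].mean(1); e=[r for r in range(*rows) if mid[r]>.5][0]
    xs=np.where(red[e+3,260:390])[0]+260
    a,b=tl((xs[0],e),.058),tl((xs[-1]+1,e),.058)
    print('row',e,'cols',xs[0],xs[-1],'lid -x edge tool mm',(a*1e3).round(1),(b*1e3).round(1),'tin x off',round(a[0]*1e3+22,1),'y off',round((a[2]+b[2])*500,1))
    for q in (265,290,350,375):
        col=red[:,q];print(q,[r for r in range(*rows) if col[r]][:1],end=' ')
E
python3 - <<'E'
from held import *
held(cam('wrist'),0)
s=robot.get_state();print(s['tool_pos'],s['joint_positions'])
E
```

```text
row 204 cols 276 373 lid -x edge tool mm [-23.3  -6.7 -25.6] [-23.2  -6.7  28.1] tin x off -1.3 y off 1.3
265 [] 290 [204] 350 [205] 375 [] [ 0.52874629 -0.1001513   0.32798696] [-3.75722748e-01 -8.94226487e-02  1.74770521e+00 -1.56879545e-04
  1.48449998e+00 -2.02901323e-01]
```

```bash
python3 -m jog '[40,-18,0,-4,0,0.5,0,40,-18,208,-4,0,0.5,0,40,-18,208,-4,0,0.5,0,40,-18,208,-4,0,0.5,0,40,-18,208,-4,0,0.5,0,40,-18,208,-4,0,0.5,0,40,-18,208,-4,0,0.5,0,40,-18,208,-4,0,0.5,0,40,-18,208,-4,0,0.5,0]'
python3 - <<'E'
from held import *
c=cam('wrist','w6');held(c,0)
E
```

```text
t: 9.15
tool_pos: [0.5299, -0.0819, 0.1232]
ee_rot: [[-0.18, 0.003, 0.984], [-0.984, -0.001, -0.18], [0.001, -1.0, 0.004]]
contact_force: [0.3, -0.3, 0.6]
finger_gap: 0.0525
row 204 cols 277 373 lid -x edge tool mm [-23.3  -6.7 -25. ] [-23.3  -6.7  28.1] tin x off -1.3 y off 1.6
265 [] 290 [204] 350 [204] 375 []
```

```bash
python3 -m jog '[40,0,15,-2,0,0,0,40,0,28,-2,0,0,0,40,0,36,-2,0,0,0,40,0,42,-2,0,0,0,40,0,47,-2,0,0,0,40,0,51,-2,0,0,0,40,0,52,-2,0,0,0,40,0,52,-2,0,0,0]'
```

```text
t: 9.87
tool_pos: [0.5275, -0.081, 0.0713]
ee_rot: [[-0.179, 0.001, 0.984], [-0.984, -0.001, -0.179], [0.0, -1.0, 0.001]]
contact_force: [-2.0, 1.2, 6.4]
finger_gap: 0.0526
```

```bash
python3 -m jog '[85,0,0,0,0,0,0,85,0,0,0,0,0,0,85,0,0,0,0,0,0,85,0,0,0,0,0,0,85,0,0,0,0,0,0,85,0,-80,0,0,0,0,85,0,-80,0,0,0,0,85,0,-180,0,0,0,0,85,0,-180,0,0,0,0,85,0,-180,0,0,0,0]'
python3 - <<'E'
from h import *
c=cam('wrist','w7')
E
python3 -m jog '[85,170,0,122,0,-135,0,85,170,0,122,0,-135,0,85,170,0,122,0,-135,0,85,170,0,122,0,-135,0,85,170,0,122,0,-135,0,85,170,0,122,0,-135,0,85,170,0,122,0,-135,0,85,170,0,122,0,-135,0,85,170,0,122,0,-135,0,85,170,0,122,0,-135,0,85,170,0,122,0,-135,0,85,170,0,122,0,-135,0,85,170,0,122,0,-135,0,85,170,0,122,0,-135,0,85,170,0,122,0,-135,0,85,170,0,122,0,-135,0,85,170,0,122,0,-135,0,85,170,0,122,0,-135,0,85,170,0,122,0,-135,0,85,170,0,122,0,-135,0]'
python3 - <<'E'
from h import *
c=cam('wrist','w8');print(robot.get_state()['joint_positions'])
a=cv2.imread('pics/w7.png');b=cv2.imread('pics/w8.png')
cv2.imwrite('pics/w78.png',np.vstack([a[:300],b[:300]]))
E
```

```text
t: 10.7
tool_pos: [0.5287, -0.0814, 0.256]
ee_rot: [[-0.179, 0.01, 0.984], [-0.984, -0.004, -0.179], [0.002, -1.0, 0.011]]
contact_force: [0.2, 0.5, 1.1]
finger_gap: 0.0852
t: 12.42
tool_pos: [0.6154, -0.2696, 0.2477]
ee_rot: [[0.822, -0.001, -0.57], [0.57, 0.001, 0.822], [-0.001, -1.0, 0.001]]
contact_force: [-0.1, -0.4, -0.3]
finger_gap: 0.0852
[-5.63617645e-01  2.48318204e-01  1.53154474e+00  1.98589292e-05
  1.36294839e+00 -2.73703139e+00]
```

View pics/w78.png

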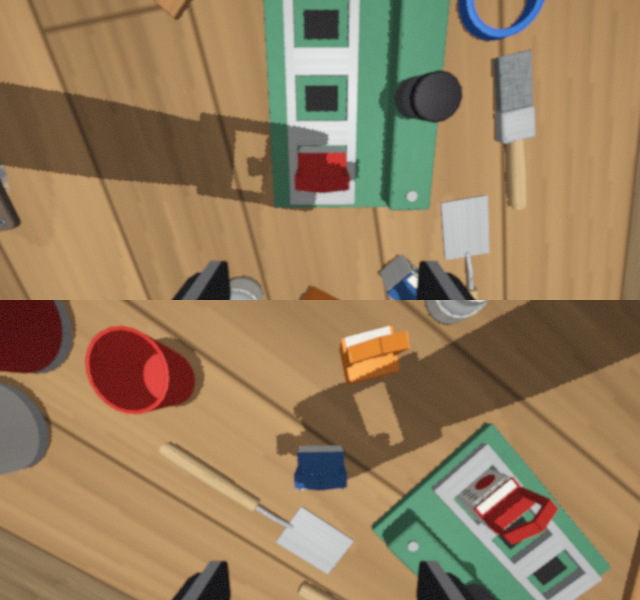

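```bash
sed -i 's/>50)/>th)/; s/rows=(150,235)/rows=(150,235),th=50/' held.py
python3 - <<'E'
from held import *
c=cam('wrist');held(c,2,zt=robot.get_state()['tool_pos'][2],rows=(130,200),th=30)
E
```

```text
row 154 cols 299 341 lid -x edge tool mm [-19.2 189.9 -27.2] [-19.1 189.9  21.5] tin x off 2.8 y off -2.9
265 [] 290 [] 350 [] 375 []
```

```bash
python3 -m jog '[85,3,100,-2,0,0,0,85,3,100,-2,0,0,0,85,3,100,-2,0,0,0,85,3,150,-2,0,0,0,85,3,180,-2,0,0,0,85,3,196,-2,0,0,0,85,3,196,-2,0,0,0,85,3,196,-2,0,0,0,40,3,196,-2,0,0,0,40,3,196,-2,0,0,0,40,3,196,-2,0,0,0,40,3,196,-2,0,0,0,40,3,196,-2,0,0,0,40,3,196,-2,0,0,0,40,3,196,-2,0,0,0,40,3,196,-2,0,0,0]'
```

```text
t: 13.85
tool_pos: [0.6211, -0.2705, 0.0561]
ee_rot: [[0.823, 0.004, -0.568], [0.568, -0.003, 0.823], [0.002, -1.0, -0.005]]
contact_force: [-0.1, 1.9, 6.6]
finger_gap: 0.052
```

```bash
python3 -m jog '[40,0,-180,0,0,0,0,40,0,-180,0,0,0,0,40,0,-180,0,0,0,0,40,0,-180,0,0,0,0,40,145,-180,321,0,135,0,40,145,-180,321,0,135,0,40,145,-180,321,0,135,0,40,145,-180,321,0,135,0,40,145,-180,321,0,135,0,40,145,-180,321,0,135,0,40,145,-180,321,0,135,0,40,145,-180,321,0,135,0,40,145,-180,321,0,135,0,40,145,-180,321,0,135,0,40,145,-180,321,0,135,0,40,145,-180,321,0,135,0,40,145,-180,321,0,135,0,40,145,-180,321,0,135,0,40,145,-180,321,0,135,0,40,145,-180,321,0,135,0]'
python3 - <<'E'
from h import *
print(robot.get_state()['joint_positions'])
E
```

```text
t: 15.52
tool_pos: [0.5556, 0.0769, 0.2324]
ee_rot: [[0.192, -0.0, 0.981], [-0.981, -0.0, 0.192], [0.0, -1.0, -0.0]]
contact_force: [-0.2, -0.7, -2.9]
finger_gap: 0.0526
[-4.33208537e-02  9.21561882e-03  1.82296218e+00 -1.68342572e-04
  1.30966147e+00 -2.36569776e-01]
```

```bash
python3 -m jog '[40,0,0,0,0,21.4,0,40,0,0,0,0,21.4,0,40,0,0,0,0,21.4,0,40,0,100,0,0,21.4,0,40,0,100,0,0,21.4,0,40,0,100,0,0,21.4,0,40,0,100,0,0,21.4,0,40,0,100,0,0,21.4,0]'
python3 - <<'E'
from held import *
c=cam('wrist','w9');held(c,2,zt=.0561,th=30)
E
```

```text
t: 16.18
tool_pos: [0.5551, 0.0768, 0.1317]
ee_rot: [[-0.173, -0.002, 0.985], [-0.985, 0.0, -0.173], [0.0, -1.0, -0.002]]
contact_force: [0.4, -0.5, -1.5]
finger_gap: 0.052
row 196 cols 278 371 lid -x edge tool mm [-26.5  -1.9 -25. ] [-26.4  -1.9  27.6] tin x off -4.5 y off 1.3
265 [] 290 [196] 350 [195] 375 []
```

```bash
python3 -m jog '[40,5,15,2,0,0.3,0,40,5,28,2,0,0.3,0,40,5,36,2,0,0.3,0,40,5,43,2,0,0.3,0,40,5,49,2,0,0.3,0,40,5,53,2,0,0.3,0,40,5,56,2,0,0.3,0,40,5,56,2,0,0.3,0]'
```

```text
t: 16.9
tool_pos: [0.5574, 0.0717, 0.0767]
ee_rot: [[-0.178, 0.0, 0.984], [-0.984, 0.0, -0.178], [-0.0, -1.0, 0.0]]
contact_force: [0.4, -0.6, -2.7]
finger_gap: 0.0526
```

```bash
python3 -m jog '[40,0,2,0,0,0,0,40,0,4,0,0,0,0,40,0,4,0,0,0,0]'
```

```text
t: 17.15
tool_pos: [0.5581, 0.0718, 0.0761]
ee_rot: [[-0.178, 0.0, 0.984], [-0.984, 0.0, -0.178], [-0.0, -1.0, 0.0]]
contact_force: [-3.7, 1.0, 9.6]
finger_gap: 0.0518
```

```bash
python3 -m jog '[85,0,0,0,0,0,0,85,0,0,0,0,0,0,85,0,0,0,0,0,0,85,0,0,0,0,0,0,85,0,0,0,0,0,0,85,0,-80,0,0,0,0,85,0,-80,0,0,0,0,85,0,-160,0,0,0,0,85,0,-160,0,0,0,0,0,77,-160,101,0,0,0,0,77,-160,101,0,0,0,0,77,-160,101,0,0,0,0,77,-160,101,0,0,0,0,77,-120,101,0,0,0,0,77,-120,101,0,0,0,0,77,-120,101,0,0,0,0,77,-120,101,0,0,0,0,77,-120,101,0,0,0]'
python3 - <<'E'
from h import *
t=cam('top');s=cam('side')
a=cv2.resize(t['img'][165:255,255:365,::-1],(400,327),interpolation=cv2.INTER_CUBIC)
b=cv2.resize(s['img'][175:265,285:395,::-1],(400,327),interpolation=cv2.INTER_CUBIC)
cv2.imwrite('pics/n1.png',np.hstack([a,b]))
E
```

```text
t: 18.65
tool_pos: [0.6435, -0.0218, 0.1948]
ee_rot: [[-0.177, 0.003, 0.984], [-0.984, -0.001, -0.177], [0.0, -1.0, 0.003]]
contact_force: [0.1, 1.1, 0.4]
finger_gap: -0.0003
```

View pics/n1.png

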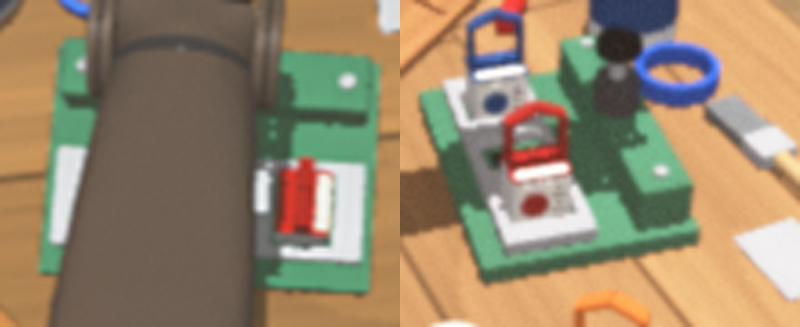

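```bash
python3 -m jog '[0,0,30,0,0,0,0,0,0,50,0,0,0,0,0,0,58,0,0,0,0,0,0,66,0,0,0,0,0,0,70,0,0,0,0,0,0,74,0,0,0,0,0,0,77,0,0,0,0,0,0,79,0,0,0,0]'
```

```text
t: 19.42
tool_pos: [0.6434, -0.0223, 0.1144]
ee_rot: [[-0.178, 0.001, 0.984], [-0.984, -0.0, -0.178], [0.0, -1.0, 0.001]]
contact_force: [-0.8, 0.0, 0.7]
finger_gap: -0.0002
```

```bash
python3 -m jog '[0,0,4,0,0,0,0,0,0,8,0,0,0,0]';python3 - <<'E'
from h import *
s=cam('side');c=cam('wrist')
b=cv2.resize(s['img'][135:235,315:415,::-1],(400,400),interpolation=cv2.INTER_CUBIC)
a=cv2.resize(c['img'][180:400,210:430,::-1],(400,400),interpolation=cv2.INTER_CUBIC)
cv2.imwrite('pics/p1.png',np.hstack([a,b]))
E
```

```text
t: 19.58
tool_pos: [0.6433, -0.0223, 0.1062]
ee_rot: [[-0.178, 0.001, 0.984], [-0.984, -0.0, -0.178], [0.0, -1.0, 0.002]]
contact_force: [-0.1, -0.3, 2.6]
finger_gap: 0.0
```

View pics/p1.png

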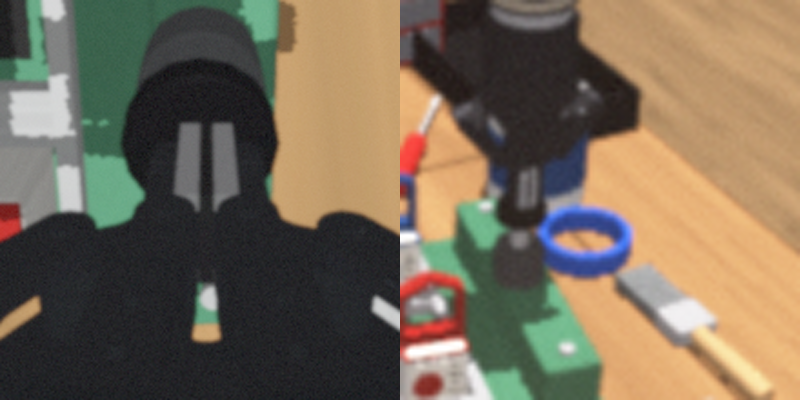

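```bash
python3 -m jog '[0,0,8,0,0,0,0,0,0,14,0,0,0,0,0,0,18,0,0,0,0,0,0,21,0,0,0,0]'
```

```text
t: 20.02
tool_pos: [0.6439, -0.0224, 0.0872]
ee_rot: [[-0.178, 0.002, 0.984], [-0.984, -0.001, -0.178], [0.0, -1.0, 0.002]]
contact_force: [-2.9, -0.4, 8.8]
finger_gap: -0.0001
```

```bash
python3 -m jog '[0,0,2,0,0,0,0,0,0,4,0,0,0,0,0,0,6,0,0,0,0,0,0,6,0,0,0,0]'
```

```text
t: 20.35
tool_pos: [0.644, -0.0224, 0.0843]
ee_rot: [[-0.178, 0.001, 0.984], [-0.984, -0.001, -0.178], [0.001, -1.0, 0.002]]
contact_force: [-7.4, 0.5, 18.5]
finger_gap: -0.0001
```

```bash
python3 -m jog '[0,0,2,0,0,0,0,0,0,3,0,0,0,0,0,0,3,0,0,0,0,0,0,3,0,0,0,0,0,0,3,0,0,0,0]'
```

```text
t: 20.77
tool_pos: [0.6441, -0.0225, 0.0842]
ee_rot: [[-0.177, 0.001, 0.984], [-0.984, -0.001, -0.177], [0.001, -1.0, 0.001]]
contact_force: [-13.0, 0.9, 28.0]
finger_gap: 0.0003
```

```bash
python3 -m jog '[0,0,-12,0,0,0,0,0,0,-30,0,0,0,0,0,0,-60,0,0,0,0,0,0,-100,0,0,0,0,0,0,-140,0,0,0,0,60,-268,-276,-164,0,-24.2,0,60,-268,-276,-164,0,-24.2,0,60,-268,-276,-164,0,-24.2,0,60,-268,-276,-164,0,-24.2,0,60,-268,-276,-164,0,-24.2,0,60,-268,-276,-164,0,-24.2,0,60,-268,-276,-164,0,-24.2,0,60,-268,-276,-164,0,-24.2,0,60,-268,-276,-164,0,-24.2,0,60,-268,-276,-164,0,-24.2,0,60,-268,-276,-164,0,-24.2,0]'
python3 - <<'E'
from h import *
cam('wrist','w10')
E
```

```text
t: 22.1
tool_pos: [0.5291, 0.2706, 0.3512]
ee_rot: [[0.242, -0.0, 0.97], [-0.97, -0.001, 0.242], [0.001, -1.0, -0.0]]
contact_force: [0.6, -0.1, -0.0]
finger_gap: 0.0597
```

View pics/w10.png

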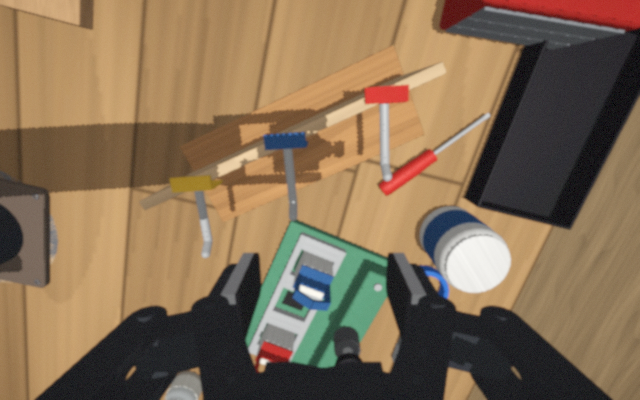

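Run:
```python
from h import *
c=cam('wrist');im=c['img'].astype(int)
t=cam('top');print('t',robot.get_state()['t'])
grey=(im.max(2)-im.min(2)<35)&(im.max(2)>95)
for n,(x0,x1,y0,y1),pl in (('red',(374,397,108,172),(360,412,80,108)),('blue',(280,302,152,215),(260,312,128,152)),('yel',(190,213,196,236),(165,220,172,194))):
    P=[]
    for r in range(y0,y1):
        xs=np.where(grey[r,x0:x1])[0]
        if 3<=len(xs)<=12: P.append((xs.mean()+x0,r))
    P=np.array(P);k=np.polyfit(P[:,1],P[:,0],1);res=P[:,0]-np.polyval(k,P[:,1])
    g=abs(res)<1.5;k=np.polyfit(P[g,1],P[g,0],1)
    A,B=[onz(c,(np.polyval(k,r),r),.165) for r in (P[0,1],P[-1,1])]
    d=B-A;yaw=np.degrees(np.arctan2(d[1],d[0]))
    print(n,len(P),g.sum(),'A',A.round(4),'B',B.round(4),'yaw',yaw.round(1),'len',np.linalg.norm(d).round(4),'px',P[0],P[-1])
    hsv=cv2.cvtColor(c['img'],cv2.COLOR_RGB2HSV);m=(hsv[...,1]>150)
    sub=m[pl[2]:pl[3],pl[0]:pl[1]];ys,xs=np.where(sub);print('  plate px',xs.min()+pl[0],xs.max()+pl[0],ys.min()+pl[2],ys.max()+pl[2], onz(c,((xs.min()+xs.max())/2+pl[0],ys.max()+pl[2]),.165).round(4))
```

```text
t 22.25
red 64 64 A [0.5759 0.3531 0.165 ] B [0.5978 0.2879 0.165 ] yaw -71.4 len 0.0689 px [384. 108.] [387. 171.]
  plate px 363 409 84 102 [0.5761 0.3595 0.165 ]
blue 63 63 A [0.4858 0.2824 0.165 ] B [0.5076 0.2122 0.165 ] yaw -72.7 len 0.0735 px [287.5 152. ] [293. 214.]
  plate px 265 305 133 150 [0.4821 0.2838 0.165 ]
yel 40 40 A [0.3962 0.2076 0.165 ] B [0.4112 0.1607 0.165 ] yaw -72.2 len 0.0492 px [199.5 196. ] [207. 235.]
  plate px 169 219 175 191 [0.3895 0.2121 0.165 ]
```

```bash
python3 -m jog '[85,341,80,-87,0,24.3,0,85,341,80,-87,0,24.3,0,85,341,80,-87,0,24.3,0,85,341,80,-87,0,24.3,0,85,341,80,-87,0,24.3,0,85,341,80,-87,0,24.3,0,85,341,80,-87,0,24.3,0,85,341,80,-87,0,24.3,0,85,341,80,-87,0,24.3,0,85,341,80,-87,0,24.3,0,85,341,80,-87,0,24.3,0,85,341,180,-87,0,24.3,0,85,341,180,-87,0,24.3,0,85,341,180,-87,0,24.3,0,85,341,180,-87,0,24.3,0]'
python3 - <<'E'
from held import *
z=robot.get_state()['tool_pos'][2]
c=cam('wrist','w11');held(c,0,zt=z-.02,rows=(100,235))
E
```

```text
t: 23.5
tool_pos: [0.5231, -0.0792, 0.1657]
ee_rot: [[-0.179, -0.011, 0.984], [-0.984, 0.004, -0.179], [-0.002, -1.0, -0.011]]
contact_force: [0.1, -0.5, -0.9]
finger_gap: 0.085
row 171 cols 300 363 lid -x edge tool mm [-21.9  87.7 -18.9] [-21.8  87.7  34.1] tin x off 0.1 y off 7.6
265 [] 290 [] 350 [171] 375 []
```

```bash
python3 -m jog '[85,0,30,2,0,0,0,85,0,60,2,0,0,0,85,0,80,2,0,0,0,85,0,95,2,0,0,0,85,0,95,2,0,0,0,85,0,95,2,0,0,0,40,0,95,2,0,0,0,40,0,95,2,0,0,0,40,0,95,2,0,0,0,40,0,95,2,0,0,0,40,0,95,2,0,0,0,40,0,95,2,0,0,0,40,0,95,2,0,0,0,40,0,95,2,0,0,0]'
```

```text
t: 24.72
tool_pos: [0.5304, -0.082, 0.0794]
ee_rot: [[-0.18, 0.003, 0.984], [-0.984, -0.001, -0.18], [0.001, -1.0, 0.004]]
contact_force: [-2.3, 0.9, 5.6]
finger_gap: 0.0519
```

```bash
python3 -m jog '[40,0,-30,0,0,0,0,40,0,-70,0,0,0,0,40,0,-110,0,0,0,0,40,0,-150,0,0,0,0,40,0,-181,0,0,0,0,40,-332,-181,22,0,-27.9,0,40,-332,-181,22,0,-27.9,0,40,-332,-181,22,0,-27.9,0,40,-332,-181,22,0,-27.9,0,40,-332,-181,22,0,-27.9,0,40,-332,-181,22,0,-27.9,0,40,-332,-181,22,0,-27.9,0,40,-332,-181,22,0,-27.9,0,40,-332,-181,22,0,-27.9,0,40,-332,-181,22,0,-27.9,0,40,-332,-181,22,0,-27.9,0]'
python3 - <<'E'
from held import *
c=cam('wrist','w12');held(c,0,zt=.0594)
E
```

```text
t: 26.05
tool_pos: [0.61, 0.241, 0.2576]
ee_rot: [[0.302, -0.0, 0.953], [-0.953, -0.001, 0.302], [0.001, -1.0, -0.0]]
contact_force: [0.0, -0.4, -1.4]
finger_gap: 0.0516
row 199 cols 276 369 lid -x edge tool mm [-23.5   1.4 -26.5] [-23.5   1.4  27.2] tin x off -1.5 y off 0.4
265 [] 290 [199] 350 [158] 375 [150]
```

```bash
python3 -m jog '[40,0,40,1,0,0,0,40,0,80,1,0,0,0,40,0,105,1,0,0,0,40,0,115,1,0,0,0,40,0,115,1,0,0,0,40,0,115,1,0,0,0,40,-15,115,1,0,0,0,40,-30,115,1,0,0,0,40,-45,115,1,0,0,0,40,-60,115,1,0,0,0,40,-70,115,1,0,0,0,40,-74,115,1,0,0,0,40,-74,115,1,0,0,0]'
```

```text
t: 27.18
tool_pos: [0.5881, 0.3136, 0.1427]
ee_rot: [[0.304, 0.0, 0.953], [-0.953, 0.0, 0.304], [0.0, -1.0, 0.0]]
contact_force: [1.2, 0.6, -1.6]
finger_gap: 0.0522
```

Clear passage; lower onto the bar.

```bash
python3 -m jog '[40,0,10,0,0,0,0,40,0,18,0,0,0,0,40,0,22,0,0,0,0,40,0,24,0,0,0,0,40,0,25,0,0,0,0,40,0,25,0,0,0,0]'
python3 - <<'E'
from h import *
s=cam('side');print(proj(s,[.589,.312,.1]))
cv2.imwrite('pics/s5.png',s['img'][:,:,::-1])
E
```

```text
t: 27.68
tool_pos: [0.5889, 0.3115, 0.1171]
ee_rot: [[0.301, -0.001, 0.954], [-0.954, -0.0, 0.301], [0.0, -1.0, -0.001]]
contact_force: [-0.6, 0.0, -1.6]
finger_gap: 0.0523
[293.4227057  156.92139815]
```

```bash
python3 -m jog '[40,0,1,0,0,0,0,40,0,2,0,0,0,0,40,0,3,0,0,0,0,40,0,3,0,0,0,0]'
```

```text
t: 28.07
tool_pos: [0.5893, 0.312, 0.1162]
ee_rot: [[0.301, 0.001, 0.953], [-0.953, 0.0, 0.301], [0.0, -1.0, 0.001]]
contact_force: [-1.8, -1.7, 4.0]
finger_gap: 0.0516
```

```bash
python3 -m jog '[68,0,0,0,0,0,0,68,0,0,0,0,0,0,68,0,0,0,0,0,0,68,0,0,0,0,0,0,68,0,-20,0,0,0,0,68,0,-60,0,0,0,0,68,0,-100,0,0,0,0,68,0,-140,0,0,0,0,68,0,-180,0,0,0,0,68,0,-180,0,0,0,0]'
python3 - <<'E'
from h import *
s=cam('side','s6');w=cam('wrist','w13');z=robot.get_state()['tool_pos'][2]
im=w['img'].astype(int)
red=(im[...,0]-im[...,1:].max(2))>50
ys,xs=np.where(red[100:300,250:400]);print('red px',xs.mean()+250,ys.mean()+100,len(xs),'expected',proj(w,[.589,.312,.116]),proj(w,[.589,.312,.177]))
E
```

```text
t: 28.9
tool_pos: [0.5925, 0.3134, 0.3068]
ee_rot: [[0.302, 0.017, 0.953], [-0.953, 0.006, 0.301], [-0.001, -1.0, 0.018]]
contact_force: [0.9, 1.0, 1.8]
finger_gap: 0.0683
red px 327.48271470160114 160.73853711790395 5496 expected [318.31145467 172.09339933] [318.23543737 185.38052973]
```

```bash
python3 -m jog '[85,220,0,-102,0,27.8,0,85,220,0,-102,0,27.8,0,85,220,0,-102,0,27.8,0,85,220,0,-102,0,27.8,0,85,220,0,-102,0,27.8,0,85,220,0,-102,0,27.8,0,85,220,0,-102,0,27.8,0,85,220,0,-102,0,27.8,0,85,220,60,-102,0,27.8,0,85,220,100,-102,0,27.8,0,85,220,130,-102,0,27.8,0,85,220,130,-102,0,27.8,0,85,220,130,-102,0,27.8,0]'
python3 - <<'E'
from held import *
z=robot.get_state()['tool_pos'][2]
c=cam('wrist','w14');held(c,2,zt=z-.02,rows=(100,235),th=30)
E
```

```text
t: 30.08
tool_pos: [0.5548, 0.0727, 0.16]
ee_rot: [[-0.177, -0.01, 0.984], [-0.984, 0.001, -0.177], [0.001, -1.0, -0.01]]
contact_force: [-0.3, 0.5, 1.2]
finger_gap: 0.0852
row 168 cols 299 362 lid -x edge tool mm [-25.5  82.  -19.2] [-25.5  82.   32.5] tin x off -3.5 y off 6.6
265 [] 290 [] 350 [167] 375 []
```

```bash
python3 -m jog '[85,-3,30,3,0,0,0,85,-3,55,3,0,0,0,85,-3,75,3,0,0,0,85,-3,90,3,0,0,0,85,-3,90,3,0,0,0,85,-3,90,3,0,0,0,40,-3,90,3,0,0,0,40,-3,90,3,0,0,0,40,-3,90,3,0,0,0,40,-3,90,3,0,0,0,40,-3,90,3,0,0,0,40,-3,90,3,0,0,0,40,-3,90,3,0,0,0,40,-3,90,3,0,0,0]'
```

```text
t: 31.3
tool_pos: [0.5628, 0.074, 0.0776]
ee_rot: [[-0.178, 0.003, 0.984], [-0.984, 0.0, -0.178], [-0.001, -1.0, 0.003]]
contact_force: [-1.2, 0.6, 6.3]
finger_gap: 0.0521
```

```bash
python3 -m jog '[40,0,-30,0,0,0,0,40,0,-70,0,0,0,0,40,0,-110,0,0,0,0,40,0,-150,0,0,0,0,40,0,-182,0,0,0,0,40,-87,-182,-58,0,-27.8,0,40,-87,-182,-58,0,-27.8,0,40,-87,-182,-58,0,-27.8,0,40,-87,-182,-58,0,-27.8,0,40,-87,-182,-58,0,-27.8,0,40,-87,-182,-58,0,-27.8,0,40,-87,-182,-58,0,-27.8,0,40,-87,-182,-58,0,-27.8,0]'
python3 - <<'E'
from held import *
c=cam('wrist','w15');held(c,2,zt=.0576,th=30)
E
```

```text
t: 32.38
tool_pos: [0.5201, 0.1691, 0.2566]
ee_rot: [[0.299, -0.0, 0.954], [-0.954, -0.0, 0.299], [0.0, -1.0, -0.0]]
contact_force: [0.3, -0.4, -2.6]
finger_gap: 0.0523
row 200 cols 275 366 lid -x edge tool mm [-23.5  -0.4 -26.8] [-23.4  -0.4  25.3] tin x off -1.5 y off -0.8
265 [] 290 [201] 350 [199] 375 []
```

```bash
python3 -m jog '[40,0,40,2,0,0,0,40,0,80,2,0,0,0,40,0,105,2,0,0,0,40,0,116,2,0,0,0,40,0,116,2,0,0,0,40,0,116,2,0,0,0,40,-15,116,2,0,0,0,40,-30,116,2,0,0,0,40,-45,116,2,0,0,0,40,-60,116,2,0,0,0,40,-70,116,2,0,0,0,40,-74,116,2,0,0,0,40,-74,116,2,0,0,0]'
```

```text
t: 33.52
tool_pos: [0.5003, 0.2419, 0.1425]
ee_rot: [[0.302, 0.003, 0.953], [-0.953, 0.001, 0.302], [0.0, -1.0, 0.003]]
contact_force: [0.5, 0.3, -1.5]
finger_gap: 0.0521
```

```bash
python3 -m jog '[40,0,10,0,0,0,0,40,0,18,0,0,0,0,40,0,22,0,0,0,0,40,0,25,0,0,0,0,40,0,27,0,0,0,0,40,0,28,0,0,0,0]'
```

```text
t: 34.02
tool_pos: [0.4987, 0.2402, 0.1139]
ee_rot: [[0.301, -0.004, 0.954], [-0.954, -0.002, 0.301], [0.001, -1.0, -0.004]]
contact_force: [-7.6, -3.4, 10.4]
finger_gap: 0.0522
```

Contact (10 N up); release and look.

```bash
python3 -m jog '[40,0,-2,0,0,0,0,68,0,-2,0,0,0,0,68,0,-2,0,0,0,0,68,0,-2,0,0,0,0,68,0,-2,0,0,0,0,68,0,-20,0,0,0,0,68,0,-60,0,0,0,0,68,0,-100,0,0,0,0,68,0,-140,0,0,0,0,68,0,-200,0,0,0,0,68,0,-200,0,0,0,0,68,60,-200,-150,0,0,0,68,60,-200,-150,0,0,0,68,60,-200,-150,0,0,0,68,60,-200,-150,0,0,0,68,60,-200,-150,0,0,0,68,60,-200,-150,0,0,0]'
python3 - <<'E'
from h import *
s=cam('side');w=cam('wrist','w16');t=cam('top')
k=cv2.INTER_CUBIC
a=cv2.resize(s['img'][110:230,225:375,::-1],(500,400),interpolation=k)
b=cv2.resize(t['img'][185:315,155:365,::-1],(300,200),interpolation=k)
d=cv2.resize(w['img'][:,:,::-1],(300,200))
cv2.imwrite('pics/f1.png',np.hstack([a,np.vstack([b,d])]))
E
```

```text
t: 35.43
tool_pos: [0.3739, 0.138, 0.3132]
ee_rot: [[0.3, 0.003, 0.954], [-0.954, 0.001, 0.3], [0.0, -1.0, 0.003]]
contact_force: [-0.3, 0.5, -0.3]
finger_gap: 0.068
```

View pics/f1.png

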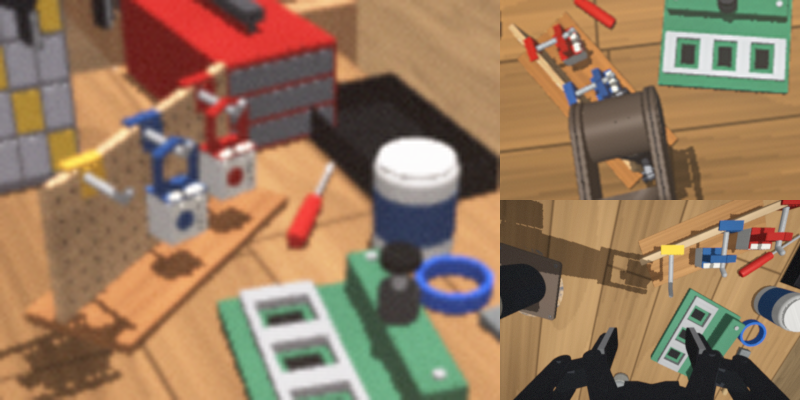

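```bash
python3 -m jog '[68,0,0,0,0,0,0,68,0,0,0,0,0,0,68,0,0,0,0,0,0,68,0,0,0,0,0,0,68,0,0,0,0,0,0,68,0,0,0,0,0,0,68,0,0,0,0,0,0,68,0,0,0,0,0,0,68,0,0,0,0,0,0,68,0,0,0,0,0,0,68,0,0,0,0,0,0,68,0,0,0,0,0,0]'
python3 - <<'E'
from h import *
s=cam('side');im=s['img'].astype(int)
s2=cam('side');print('moving px',(abs(s2['img'].astype(int)-im).max(2)[110:230,225:375]>40).sum())
m=(im.max(2)<60)[170:215,335:355];ys,xs=np.where(m);print('plunger head dark top row',ys.min()+170,'expected up',proj(s,[.643+.009,-.0222+.02,.14]),'4mm down',proj(s,[.652,-.002,.136]))
hsv=cv2.cvtColor(s['img'],cv2.COLOR_RGB2HSV)
for n,lo,hi,p,(x0,x1,y0,y1) in (('blue',100,125,(.4988,.2417),(262,290,145,185)),('red',0,8,(.589,.312),(284,305,138,175))):
    m=((hsv[...,0]>=lo)&(hsv[...,0]<=hi)&(hsv[...,1]>120))[y0:y1,x0:x1];ys,xs=np.where(m)
    print(n,'x',xs.min()+x0,xs.max()+x0,'mean',xs.mean()+x0,ys.mean()+y0,'expect peak',proj(s,[*p,.177]).round(1),'lid',proj(s,[*p,.116]).round(1),'label spot',proj(s,[p[0]+.0066,p[1]-.021,.085]).round(1))
y=(hsv[...,0]>=22)&(hsv[...,0]<=32)&(hsv[...,1]>190)&(hsv[...,2]>150)
n,l,st,ce=cv2.connectedComponentsWithStats(y.astype(np.uint8));print([ (st[i,4],ce[i].round()) for i in range(1,n) if st[i,4]>15])
E
```

```text
t: 36.58
tool_pos: [0.3745, 0.1385, 0.3127]
ee_rot: [[0.301, 0.0, 0.954], [-0.954, 0.0, 0.301], [0.0, -1.0, 0.0]]
contact_force: [0.3, -0.5, -0.1]
finger_gap: 0.0679
moving px 0
plunger head dark top row 183 expected up [345.04687182 182.18160514] 4mm down [344.97537588 183.1618906 ]
blue x 263 281 mean 272.95454545454544 154.88636363636363 expect peak [276.7 151.3] lid [277.8 165.9] label spot [281.9 175.2]
red x 284 303 mean 291.3018867924528 148.55974842767296 expect peak [292.6 139.3] lid [293.3 153.3] label spot [297.1 162.2]
[]
```

```bash
python3 -c "
from rig import robot
print(robot.finish_job())"
```

```text
the job is handed in; nothing more can be done
None
```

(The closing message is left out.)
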